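Fit the eared brake pad from the roll-top store into its caliper bracket

ROBOT

A 6-joint arm with a two-finger parallel gripper is mounted at the origin on the work surface. World frame = base frame: x ahead of the robot, y to its left, z up, the work surface at z = 0. Lengths are in m, angles in rad, forces in N, time in s.
With the tool pointing down it reaches from about 0.35 to 0.975 m from the base axis. Payload 7.1 kg.
Tool frame: the origin (TCP) lies at the centre of the arm's flange, where the gripper is bolted on; the fingertips stand r.nose_length ahead of it and the grasp point (between the pads) lies 163 mm ahead of it (r.nose_length is the distance from the TCP to the fingertips, in m); z points along the fingers, y is the line along which they close (so a half turn about z gives the same grasp; the last joint's range is limited). The gripper opens to 88 mm and grips with 3 to 60 N. Pads are 20 mm wide; open, the fingers measure 115 mm over their backs; the gripper's body (75 mm by 178 mm) begins 61 mm behind the grasp point.
Start: joints at [1.213, 0.423, 1.63, -0, 1.089, -0.019], TCP at [0.208, 0.589, 0.405] pointing down, gripper open.
Joint ranges: [-3, 3], [-0.9, 2.11], [0.09, 2.58], [-1.31, 4.45], [0.11, 2.69], [-2.54, 2.54]. Speed limits (rad/s): [2.39, 2.39, 3.01, 3.14, 3.14, 3.14].

INTERFACE

Orientations are given as a unit quaternion [x, y, z, w].
In Python, from station import r, readout, capture, camera_params, finish_job gives the robot as it stands (r), with the cameras as plain functions, the readings (readout) and the job as plain functions.
- The arm moves only by the shell command python3 jog.py 'ROWS' [FORCE]. ROWS is rows parted by semicolons, their numbers by spaces, 1 to 10 of them, each of 7 numbers: the finger opening in m, then dx, dy, dz in m, then a rotation vector rx, ry, rz in rad; each row is the pose to reach, as a shift and turn from the pose commanded when the command began, along the tool's axes at that moment; what a row does not reach only later rows make up. A row lasts 1/12 s, in which the tool goes at most 0.0417 m and 0.125 rad, less where a joint would pass 70% of its speed; a pose out of reach is approached as far as the arm can. The fingers move at their own pace and stop on an object; FORCE is the grip in N (left out, the last holds). Time passes only in rows, so rows that do not move let the fingers close. It prints the time, the measured TCP pose, the force, the opening and the grip force at its end.
- readout.get_state(): the state, without advancing time (a new reading comes with each control period).
- capture(name): name is "side" or "top"; returns the picture (420x560x3 uint8, blue, green, red); there is no depth.
- camera_params(name): a dict with "fx", "fy", "cx", "cy" (pixels), "eye" and "rotation" of the camera in the world. Camera axes: x right, y up, looking along -z (the intrinsics and any distortion apply to the point x, -y, -z); pixel columns grow to the right and rows downward; lengths in m; the calibration is good to about 2 mm. A picture is of the moment at which its call begins. camera_params takes no time and is no camera call.
- finish_job(): hands the job in; it is judged then, once.
The state is a dict: "clock": time; "joints": joint angles; "qd": joint speeds; "effort": joint torques, N m; "tool_pos": TCP position; "ee_rot": TCP orientation; "ft_force": force on the tool from outside, world axes, zero at the start; "moment": the same for the moment, N m; "finger_gap": finger opening in m; "gripper_force": force on a finger pad.
Only numpy, scipy, OpenCV 4.12 (cv2) and the standard library are available. Lean on these libraries where they do the work, as an engineer would, in place of code of your own. Each camera call takes 0.05 s, during which the arm holds its last target. There are 200 camera calls.

TASK

Roll the slatted top of the parts store right back, take out the brake pad that has an ear at each end, and slide its ears down between the spring clips of the caliper bracket's two slots until the pad sits fully home and flat, lining side down. Leave the pad fitted and the roll-top fully closed, and do not take out the plain pad or knock over or shift the jar, the can and the hammer.

Things in the scene. Friction and masses are not known exactly. Their poses are not given: they have to be found in the camera images.
- bracket: Dark cast caliper bracket fixed to the bench (left or right of the robot). Origin: middle of its underside; x runs from slot to slot, z up, ends alike. Foot 150 x 60 x 8 mm, low bar 16 mm high between two arms; arms from x = 44.5 to 66 mm either side, 44 mm wide (y), 60 mm high, open space between. Each arm has a slot, open at the top and towards the middle.
- seat0 (a point): Middle of the seat (floor) of the slot in the bracket's +x arm, 51.5 mm from the centre, 40 mm above the bench. Slot's rigid end wall is 58.5 mm from the bracket's centre. Both slot sides carry a bright spring clip, from 42 to 60 mm high: faces 14 mm apart at rest, 19 mm at most, with lips flared outward up to 69 mm high that guide an ear up to about 3 mm off in y.
- seat1 (a point): The same for the slot in the bracket's -x arm. The clips press on the 16 mm ears: pushing the pad down evenly takes roughly 10 to 18 N where the ears spread the lips (ears about 20 mm above the seats), then roughly 5 to 10 N all the way down. The clips hold the pad where it is left, so it does not drop home by itself; grip it firmly or press on its top.
- home (a point): Where the origin of the eared pad is when it is fully home: 30 mm above the bench over the bracket's centre, ears resting on both seats, pad's x parallel to this frame's x, either way round.
- pad: Loose brake pad with ears, 0.15 to 0.3 kg, in the store, lining down. Origin: middle of its underside; x lengthwise, z up; ends alike. Lining 70 x 40 mm, 0 to 10 mm high; dark steel backing plate 84 x 40 mm, 10 to 16 mm high; a central ear 16 mm wide, 6 mm thick at each end of the plate reaches x = 56 mm (112 mm over all). Grip across the 40 mm width at the middle.
- plain_pad: Similar loose brake pad without ears (backing plate 84 x 40 mm, 16 mm high in all), beside the other in the store, on either side of it; not wanted. Origin: middle of its underside, x lengthwise.
- store: Low roll-top parts store fixed to the bench, 336 mm long (x), 236 mm wide (y), 74 mm high at the crest. Origin: middle of its underside, below the crest; x is the way the top rolls to open. Side walls follow the arch (18 mm high at the ends, 70 mm in the middle). The rear half has a fixed grey hood, up to 79 mm high; the front half (-x) is closed by the slatted top.
- well (a point): Middle of the store's front half, on its floor, 6 mm above the bench. Inside 165 mm long (x), 224 mm wide (y). The two pads lie side by side, about 56 mm to +y and -y of this point, lengthwise along the store's x within 0.2 rad, out of sight under the slatted top until it is rolled back.
- rolltop (a joint): Angle of the slatted wooden top along its curved track: 0 = fully closed, 0.56 rad = fully rolled back under the hood. It stays where it is left; moving it takes about 3 to 4 N at the handle.
- track_centre (a point): Centre of the track's arc, 226 mm below the store's origin; the top turns about the y axis here. Slats' outer face at radius 300 mm. Handle at radius 328 mm: in the store's frame x = 328 mm * sin(angle - 0.55), z = -226 mm + 328 mm * cos(angle - 0.55), so x = -171, z = 54 mm closed; x = 3, z = 102 mm fully open.
- rolltop_handle (a point): Middle of the roll-top's handle near its leading edge: round steel bar, 10 mm diameter, along the store's y, 70 mm free between two posts, 28 mm off the slats. Pinch it from above, fingers closing along the store's x, opened no more than 30 mm, fingertips at most 10 mm below the bar's middle (the slats slope up behind it); it turns in the grip as it travels.
- tall_jar: Translucent jar with a green lid, 76 mm diameter, 130 mm high, standing loose on the bench between the store and the bracket. Origin: middle of its underside.
- spray_can: Aluminium can, 60 mm diameter, 110 mm high, standing loose beyond the -x end of the bracket. Origin: middle of its underside.
- hammer: Hammer, 240 mm long, lying loose beside the bracket, on its +y side. Origin: near the middle of its underside, handle towards its -x.

How it is judged:
By the outcome, as a careful person would: the job done as asked, in the order asked, and still so for the second after the job is handed in, with the robot touching nothing.
It also fails if it takes over 72 s, if anything falls off the work surface, if the arm or the gripper's body presses on something with over 40 N, if the wrist force passes 120 N, or if a joint passes its speed limit or range.

## Working session

There is one attempt and no reset: what is moved stays moved. The work goes in short steps, Python scripts to look and compute and a shell command to move; the robot and the scene stay as the last step left them, time stands still between calls to the robot, and variables do not carry over. Pictures are saved under pics/ and viewed, at most 13 in all, crops included, and the job is handed in when it is done.

```bash
ls; mkdir -p pics; python3 - <<'E'
from station import r, readout, capture, camera_params, finish_job
import cv2,json
for n in("top","side"):
    im=capture(n); cv2.imwrite(f"pics/{n}0.png",im)
    print(n,camera_params(n))
print(readout.get_state(),r.nose_length)
E
```

```text
jog.py
pics
station.py
top {'fx': 432.9148973892135, 'fy': 432.9148973892135, 'cx': 276.5460502350367, 'cy': 215.04969068989473, 'eye': array([0.3887168 , 0.01246598, 1.11961989]), 'rotation': array([-0.0392727 ,  0.04786029,  0.70777245, -0.70372239])}
side {'fx': 524.977561675982, 'fy': 524.977561675982, 'cx': 277.4481645383045, 'cy': 207.9234163291465, 'eye': array([ 0.32744296, -1.14066707,  0.83025711]), 'rotation': array([ 0.45175032, -0.04438005, -0.06433928,  0.88871397])}
{'clock': 0.1, 'joints': array([ 1.21299983e+00,  4.23770410e-01,  1.63059837e+00,  4.46801245e-05,
        1.08858466e+00, -1.89845328e-02]), 'qd': array([ 0.00018101,  0.00129999, -0.00015687, -0.00054583,  0.00217167,
        0.00118611]), 'effort': array([ 4.31774670e-04, -5.45618856e+01, -2.74326682e+01,  6.44411612e-02,
        1.88318244e-02, -3.62740059e-05]), 'tool_pos': array([0.20760515, 0.58925236, 0.40398149]), 'ee_rot': array([ 1.68607049e-01,  9.85683113e-01, -6.64647616e-04, -1.46857934e-04]), 'ft_force': array([-0.24372516,  0.25600194,  0.09353365]), 'moment': array([-0.03790764,  0.03048174, -0.01041062]), 'gripper_force': 0.0, 'finger_gap': 0.08782151280052564} 0.182
```

View pics/top0.png

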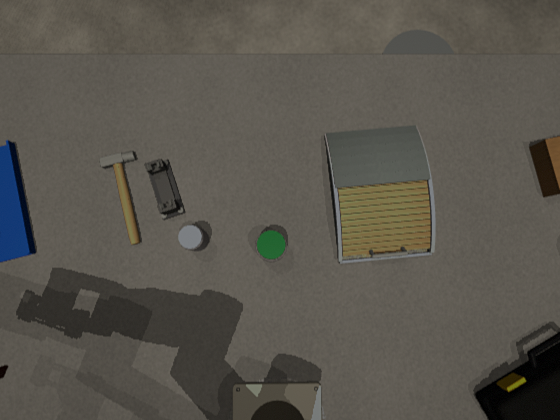

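View pics/side0.png

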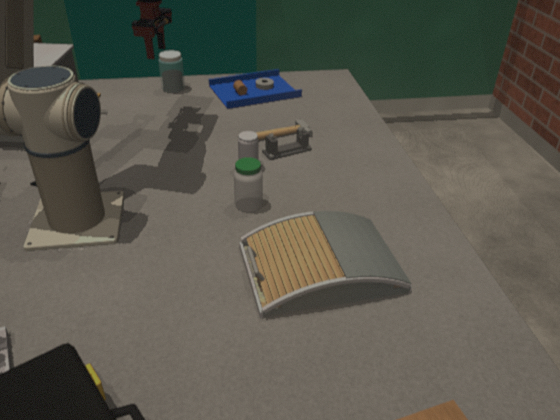

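```bash
python3 - <<'E'
import cv2,numpy as np
t=cv2.imread("pics/top0.png")
def crop(im,x0,x1,y0,y1,k,g):
    c=cv2.resize(im[y0:y1,x0:x1],None,fx=k,fy=k,interpolation=cv2.INTER_CUBIC)
    c=cv2.convertScaleAbs(c,alpha=1.6)
    for x in range(-(-x0//g)*g,x1,g):
        cv2.line(c,((x-x0)*k,0),((x-x0)*k,6),(0,255,255),1);cv2.putText(c,str(x),((x-x0)*k,16),0,.35,(0,255,255))
    for y in range(-(-y0//g)*g,y1,g):
        cv2.line(c,(0,(y-y0)*k),(6,(y-y0)*k),(0,255,255),1);cv2.putText(c,str(y),(8,(y-y0)*k+4),0,.35,(0,255,255))
    return c
o=np.zeros((480,800,3),np.uint8)
a=crop(t,315,445,118,275,3,20);o[:a.shape[0],:a.shape[1]]=a
b=crop(t,135,210,150,230,5,10);o[:b.shape[0],400:400+b.shape[1]]=b
cv2.imwrite("pics/c0.png",o)
E
```

```text
(no output)
```

View pics/c0.png

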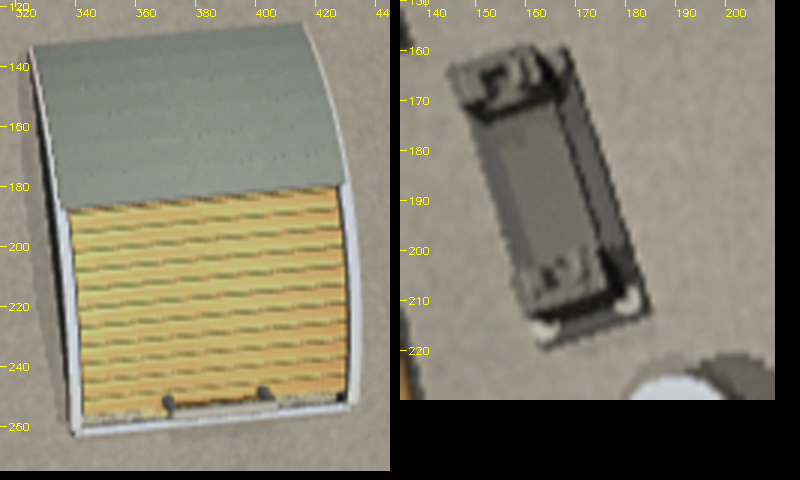

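```bash
cat > h.py <<'E'
import numpy as np,cv2
from station import r, readout, capture, camera_params, finish_job
from scipy.spatial.transform import Rotation as R
from scipy.optimize import least_squares
def proj(n,P):
    c=camera_params(n);p=(np.atleast_2d(P)-c["eye"])@R.from_quat(c["rotation"]).as_matrix()
    return np.c_[c["cx"]+c["fx"]*p[:,0]/-p[:,2],c["cy"]+c["fy"]*p[:,1]/p[:,2]]
def back(n,uv,z):
    c=camera_params(n);d=R.from_quat(c["rotation"]).apply([(uv[0]-c["cx"])/c["fx"],-(uv[1]-c["cy"])/c["fy"],-1])
    return c["eye"]+d*(z-c["eye"][2])/d[2]
def W(q,L):
    L=np.atleast_2d(L);c,s=np.cos(q[2]),np.sin(q[2])
    return np.c_[q[0]+c*L[:,0]-s*L[:,1],q[1]+s*L[:,0]+c*L[:,1],L[:,2]]
def fit(obs,q0):  # obs: (cam, local xyz mm, uv)
    f=lambda q:np.concatenate([proj(n,W(q,np.array(l)/1000))[0]-uv for n,l,uv in obs])
    s=least_squares(f,q0,x_scale=[.1,.1,1],loss="soft_l1");print(np.round(s.x,4),np.round(f(s.x),1).tolist());return s.x
def crop(im,x0,x1,y0,y1,k,g,a=1.6):
    c=cv2.resize(im[y0:y1,x0:x1],None,fx=k,fy=k,interpolation=cv2.INTER_CUBIC)
    c=cv2.convertScaleAbs(c,alpha=a)
    for x in range(-(-x0//g)*g,x1,g): cv2.putText(c,str(x),((x-x0)*k,10),0,.35,(0,255,255));cv2.line(c,((x-x0)*k,0),((x-x0)*k,5),(0,255,255),1)
    for y in range(-(-y0//g)*g,y1,g): cv2.putText(c,str(y),(8,(y-y0)*k+4),0,.35,(0,255,255));cv2.line(c,(0,(y-y0)*k),(5,(y-y0)*k),(0,255,255),1)
    return c
def draw(c,n,P,x0,y0,k,col=(0,0,255)):
    uv=((proj(n,P)-[x0,y0]+.5)*k-.5).round().astype(int);cv2.polylines(c,[uv.reshape(-1,1,2)],True,col,1)
def rect(x0,x1,y0,y1,z): return np.array([[x0,y0,z],[x1,y0,z],[x1,y1,z],[x0,y1,z]])/1000.
E
python3 - <<'E'
from h import *
q=fit([("top",(-168,118,18),(340,263.3)),("top",(-168,-118,18),(431.7,253.7)),("top",(168,118,18),(325,133.7)),("top",(168,-118,18),(415.7,125.3)),("top",(0,118,79),(336,188)),("top",(0,-118,79),(429.3,179))],[.5,-.25,0])
b=fit([("top",(75,-30,8),(168.4,159.4)),("top",(-75,-30,8),(185,212.4)),("top",(-75,30,8),(164,220)),("top",(66,22,60),(144.4,164.4)),("top",(66,-22,60),(161,159)),("top",(-66,22,60),(160.4,213)),("top",(-66,-22,60),(177.4,207.4))],[.5,.3,.2])
np.savez("q.npz",q=q,b=b)
print("jar",back("top",(272,244),.13),"can",back("top",(190.5,237),.11))
o=np.zeros((600,800,3),np.uint8)
for n,reg,(X,Y) in (("top",(135,210,145,230,4),(0,0)),("side",(255,325,115,165,6),(310,0)),("side",(230,420,200,320,2),(310,310)),("top",(315,445,115,275,2),(0,345-70))):
    im=cv2.imread(f"pics/{n}0.png");k=reg[4];c=crop(im,*reg,10 if k>3 else 20)
    for L in (rect(-75,75,-30,30,0),rect(44.5,66,-22,22,60),rect(-66,-44.5,-22,22,60)): draw(c,n,W(b,L),reg[0],reg[2],k)
    for L in (rect(-168,168,-118,118,18),rect(-168,168,-118,118,0),rect(-176,-166,-35,35,54)):draw(c,n,W(q,L),reg[0],reg[2],k,(255,0,255))
    if k==2 and n=="top": Y=345
    hh=min(c.shape[0],600-Y);o[Y:Y+hh,X:X+c.shape[1]]=c[:hh,:800-X]
cv2.imwrite("pics/c1.png",o)
E
```

```text
[ 0.5843 -0.2635  0.089 ] [-0.2, -2.1, -0.1, -1.3, 0.3, -0.4, -1.7, 0.1, -0.1, 3.9, 2.0, 4.1]
[0.5949 0.2858 0.3346] [-0.4, -0.3, 0.8, 0.2, -0.4, 0.3, -0.1, -0.4, 0.1, -0.7, -0.0, 0.5, 0.1, 0.2]
jar [0.44474704 0.01084223 0.13      ] can [0.4632802 0.2006084 0.11     ]
```

View pics/c1.png

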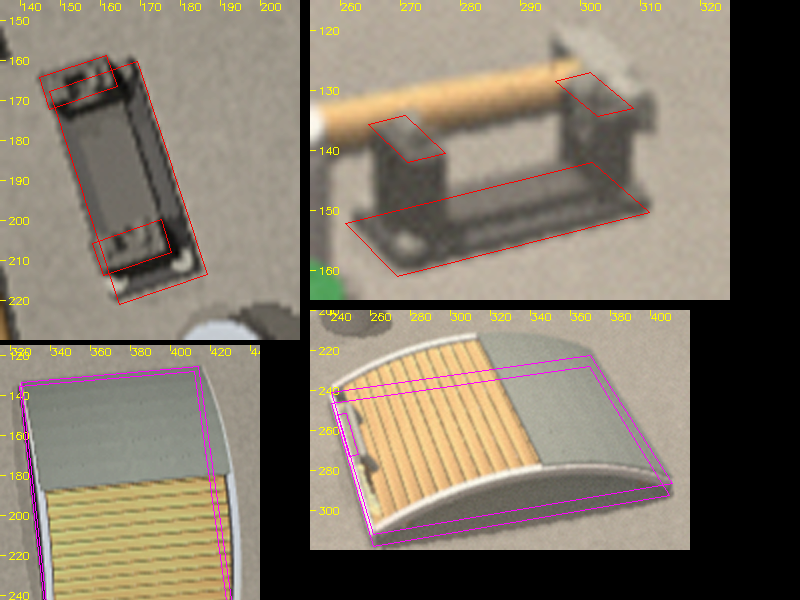

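```bash
cat >> h.py <<'E'
def tgt(P,yawy,s=None):
    """tool-frame delta from measured pose to TCP at P, pointing down, tool y at yawy"""
    s=s or readout.get_state();A=R.from_quat(s["ee_rot"])
    y=np.array([np.cos(yawy),np.sin(yawy),0]);z=np.array([0,0,-1.]);B=R.from_matrix(np.c_[np.cross(y,z),y,z])
    print(np.round(A.inv().apply(np.array(P)-s["tool_pos"]),4),np.round((A.inv()*B).as_rotvec(),3))
def hand(q,a): return W(q,[.328*np.sin(a-.55),0,-.226+.328*np.cos(a-.55)])[0]
E
python3 - <<'E'
from h import *
q=fit([("top",(-168,118,18),(340,263.3)),("top",(-168,-118,18),(431.7,253.7)),("top",(168,118,18),(325,133.7)),("side",(-168,-118,18),(261.5,310.5)),("side",(168,-118,0),(410.5,292)),("side",(-168,118,18),(241.5,240.5))],[.58,-.26,.09])
b=np.load("q.npz")["b"];np.savez("q.npz",q=q,b=b)
h=hand(q,0);print(h,proj("top",h),proj("side",h))
tgt([.42,.1,.40],q[2]);tgt(h+[0,0,.30],q[2]);tgt(h+[0,0,.173],q[2])
E
```

```text
[ 0.5842 -0.2631  0.0897] [-0.4, -2.0, -0.2, -1.3, 0.1, -0.3, -0.1, 1.3, -1.4, 0.0, -1.4, 0.1]
[ 0.4134012  -0.27841928  0.05362804] [[389.66866807 257.83316405]] [[248.20210275 261.73559033]]
[-0.3629 -0.3908  0.0045] [-1.000e-03  1.000e-03  1.142e+00]
[-0.4825 -0.7499  0.0513] [-1.000e-03  1.000e-03  1.142e+00]
[-0.4825 -0.7497  0.1783] [-1.000e-03  1.000e-03  1.142e+00]
```

```bash
R="0.03 -0.363 -0.391 0.005 0 0 1.142"; python3 jog.py '0.03 -0.04 -0.04 0 0 0 0.12;0.03 -0.363 -0.391 0.005 0 0 1.142;0.03 -0.363 -0.391 0.005 0 0 1.142;0.03 -0.363 -0.391 0.005 0 0 1.142;0.03 -0.363 -0.391 0.005 0 0 1.142;0.03 -0.363 -0.391 0.005 0 0 1.142;0.03 -0.363 -0.391 0.005 0 0 1.142;0.03 -0.363 -0.391 0.005 0 0 1.142;0.03 -0.363 -0.391 0.005 0 0 1.142;0.03 -0.363 -0.391 0.005 0 0 1.142' 15
python3 - <<'E'
from h import *
q=np.load("q.npz")["q"];h=hand(q,0)
tgt(h+[0,0,.30],q[2])
t=cv2.imread("pics/top0.png");s=cv2.imread("pics/side0.png")
a=crop(t,355,420,225,270,6,10);bb=crop(s,235,285,235,310,7,10)
for c,n,x0,y0,k in((a,"top",355,225,6),(bb,"side",235,235,7)):
    for y in(.035,-.035):
      draw(c,n,[h,W(q,[-.171,y,.054])[0]],x0,y0,k)
o=np.zeros((530,750,3),np.uint8);o[:a.shape[0],:a.shape[1]]=a;o[:525,395:745]=bb;cv2.imwrite("pics/c2.png",o)
E
```

```text
clock: 0.93
tool_pos: [0.374, 0.2055, 0.4008]
ee_rot: [0.677, 0.736, 0.0, 0.0]
ft_force: [0.8, -0.1, 0.8]
finger_gap: 0.0303
gripper_force: 0.0
[-0.4855 -0.0013  0.0472] [ 0.     0.    -0.006]
```

View pics/c2.png

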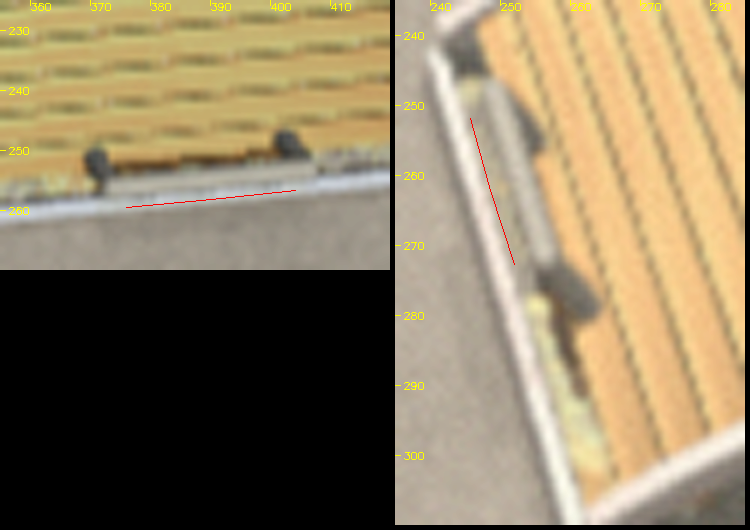

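```bash
python3 - <<'E'
from h import *
q=np.load("q.npz")["q"]
f=lambda p:np.r_[proj("top",p)[0]-(388.7,254.6),proj("side",p)[0]-(252,260)]
s=least_squares(f,hand(q,0),x_scale=.1);print(s.x,f(s.x),hand(q,0))
d=R.from_euler('z',-q[2]).apply(s.x-[q[0],q[1],0]);print(d)
E
```

```text
[ 0.42174218 -0.27588231  0.05546559] [ 0.01127582 -0.18935438 -0.17000911  0.01285573] [ 0.4134012  -0.27841928  0.05362804]
[-0.1629067   0.00177955  0.05546559]
```

```bash
python3 - <<'E'
from h import *
Q=np.load("q.npz");q=Q["q"];c,s=np.cos(q[2]),np.sin(q[2]);q[:2]+=[.008*c-.001*s,.008*s+.001*c];np.savez("q.npz",q=q,b=Q["b"])
print(q,hand(q,0));tgt(hand(q,0)+[0,0,.30],q[2])
E
```

```text
[ 0.59203154 -0.26134819  0.08970443] [ 0.42127945 -0.27670663  0.05362804]
[-0.4845  0.0067  0.0472] [ 0.     0.    -0.006]
```

```bash
python3 jog.py '0.03 -0.485 0.007 0.02 0 0 -0.006;0.03 -0.485 0.007 0.02 0 0 -0.006;0.03 -0.485 0.007 0.02 0 0 -0.006;0.03 -0.485 0.007 0.02 0 0 -0.006;0.03 -0.485 0.007 0.02 0 0 -0.006;0.03 -0.485 0.007 0.02 0 0 -0.006;0.03 -0.485 0.007 0.02 0 0 -0.006;0.03 -0.485 0.007 0.02 0 0 -0.006;0.03 -0.485 0.007 0.02 0 0 -0.006;0.03 -0.485 0.007 0.02 0 0 -0.006' 15
python3 jog.py '0.03 -0.08 0 0.027 0 0 0;0.03 -0.08 0 0.027 0 0 0;0.03 -0.08 0 0.027 0 0 0;0.03 -0.08 0 0.027 0 0 0'
python3 - <<'E'
from h import *
q=np.load("q.npz")["q"];tgt(hand(q,0)+[0,0,.173],q[2])
E
```

```text
clock: 1.77
tool_pos: [0.4168, -0.2088, 0.3835]
ee_rot: [0.673, 0.74, 0.0, -0.0]
ft_force: [1.6, 0.9, 0.3]
finger_gap: 0.0301
gripper_force: 0.0
clock: 2.1
tool_pos: [0.4245, -0.2878, 0.3555]
ee_rot: [0.674, 0.739, -0.0, -0.001]
ft_force: [0.6, 1.2, 0.6]
finger_gap: 0.0302
gripper_force: 0.0
[ 0.0112 -0.002   0.1289] [-0.002 -0.002  0.003]
```

```bash
python3 jog.py '0.03 0.011 -0.002 0.04 0 0 0;0.03 0.011 -0.002 0.08 0 0 0;0.03 0.011 -0.002 0.1 0 0 0;0.03 0.011 -0.002 0.12 0 0 0;0.03 0.011 -0.002 0.129 0 0 0;0.03 0.011 -0.002 0.129 0 0 0;0.0 0.011 -0.002 0.129 0 0 0;0.0 0.011 -0.002 0.129 0 0 0;0.0 0.011 -0.002 0.129 0 0 0' 15
python3 - <<'E'
from h import *
q=np.load("q.npz")["q"];s=readout.get_state();c=s["tool_pos"];print(c)
for a in np.linspace(0,.56,10): print(np.round(R.from_quat(s["ee_rot"]).inv().apply(hand(q,a)-hand(q,0)),3))
E
```

```text
clock: 2.85
tool_pos: [0.4224, -0.2756, 0.2291]
ee_rot: [0.672, 0.74, 0.0, 0.001]
ft_force: [-0.3, 1.4, 1.0]
finger_gap: 0.0133
gripper_force: 0.0
[ 0.42244247 -0.27559247  0.22910654]
[0. 0. 0.]
[-0.     0.018 -0.01 ]
[-0.     0.036 -0.019]
[-0.     0.055 -0.027]
[-0.001  0.074 -0.033]
[-0.001  0.094 -0.039]
[-0.001  0.114 -0.043]
[-0.001  0.134 -0.046]
[-0.001  0.154 -0.048]
[-0.001  0.175 -0.048]
```

```bash
python3 jog.py '0 0 0 0 0 0 0;0 0 0 0 0 0 0'; python3 - <<'E'
from h import *
t=capture("top");s=capture("side")
a=crop(t,320,445,115,275,3,20);b=crop(s,225,345,180,320,3,20)
o=np.zeros((480,760,3),np.uint8);o[:480,:375]=a;o[:420,380:740]=b;cv2.imwrite("pics/c3.png",o)
E
```

```text
clock: 3.02
tool_pos: [0.422, -0.2756, 0.2289]
ee_rot: [0.672, 0.74, 0.0, 0.001]
ft_force: [-2.2, 0.6, 8.2]
finger_gap: 0.0093
gripper_force: 15.0
```

```bash
python3 jog.py '0 0 0.009 -0.005 0 0 0;0 0 0.018 -0.01 0 0 0;0 0 0.027 -0.015 0 0 0;0 0 0.036 -0.019 0 0 0;0 0 0.055 -0.027 0 0 0;0 0 0.055 -0.027 0 0 0' 25
```

```text
clock: 3.62
tool_pos: [0.4799, -0.2704, 0.2559]
ee_rot: [0.672, 0.74, 0.001, 0.002]
ft_force: [5.4, -1.6, -4.6]
finger_gap: 0.0093
gripper_force: 25.0
```

```bash
python3 jog.py '0 0 0.01 -0.003 0 0 0;0 0 0.019 -0.006 0 0 0;0 0 0.039 -0.012 0 0 0;0 0 0.059 -0.016 0 0 0;0 0 0.079 -0.019 0 0 0;0 0 0.099 -0.021 0 0 0;0 0 0.112 -0.021 0 0 0;0 0 0.12 -0.021 0 0 0;0 0 0.122 -0.021 0 0 0;0 0 0.122 -0.021 0 0 0' 25
```

```text
clock: 4.45
tool_pos: [0.5906, -0.2606, 0.2736]
ee_rot: [0.671, 0.741, -0.009, -0.01]
ft_force: [-40.4, -19.4, 12.9]
finger_gap: 0.0092
gripper_force: 24.9
```

```bash
python3 jog.py '0 0 -0.009 0 0 0 0;0 0 -0.009 0 0 0 0;0.03 0 -0.009 0 0 0 0;0.03 0 -0.009 0 0 0 0;0.03 0 -0.009 -0.03 0 0 0;0.03 0 -0.009 -0.06 0 0 0;0.03 0 -0.009 -0.1 0 0 0'
python3 jog.py '0.08 0 -0.13 -0.12 0 0 0;0.08 0 -0.26 -0.12 0 0 0;0.08 0 -0.26 -0.12 0 0 0;0.08 0 -0.26 -0.12 0 0 0;0.08 0 -0.26 -0.12 0 0 0;0.08 0 -0.26 -0.12 0 0 0'
python3 - <<'E'
from h import *
t=capture("top");s=capture("side")
cv2.imwrite("pics/t4.png",t);cv2.imwrite("pics/s4.png",s)
a=crop(t,315,445,118,278,3,20,2);b=crop(s,225,365,190,320,3,20,2)
o=np.zeros((480,800,3),np.uint8);o[:480,:390]=a[:480];o[:390,392:800]=b[:,:408];cv2.imwrite("pics/c4.png",o)
E
```

```text
clock: 5.03
tool_pos: [0.5892, -0.2585, 0.3755]
ee_rot: [0.672, 0.74, -0.0, -0.002]
ft_force: [1.0, 0.1, 0.4]
finger_gap: 0.03
gripper_force: 0.0
clock: 5.53
tool_pos: [0.3649, -0.2802, 0.483]
ee_rot: [0.672, 0.741, 0.0, 0.001]
ft_force: [0.0, -1.5, -0.7]
finger_gap: 0.0667
gripper_force: 0.0
```

View pics/c4.png

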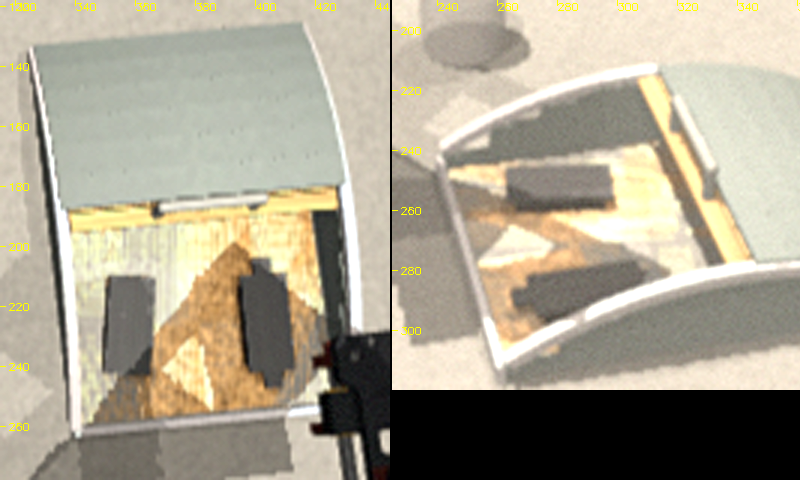

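```bash
python3 - <<'E'
from h import *
p=fit([("top",(42,20,22),(394.3,210.3)),("top",(42,-20,22),(409.7,208)),("top",(-42,20,22),(398.3,243.7)),("top",(-42,-20,22),(412.7,240.7)),("top",(56,0,22),(402.3,204.7)),("top",(-56,0,22),(406,247))],[.52,-.3,.1])
Q=np.load("q.npz");q=Q["q"];np.savez("q.npz",q=q,b=Q["b"],p=p)
print(R.from_euler('z',-q[2]).apply(np.r_[p[:2],0]-[q[0],q[1],0]))
t=cv2.imread("pics/t4.png");s=cv2.imread("pics/s4.png")
o=np.zeros((450,800,3),np.uint8)
for n,im,reg,X in(("top",t,(375,430,190,260,6),0),("side",s,(250,318,260,310,6),340)):
    k=reg[4];c=crop(im,*reg,10,2.5)
    draw(c,n,W(p,rect(-42,42,-20,20,22)),reg[0],reg[2],k);draw(c,n,W(p,rect(-56,56,-8,8,22)),reg[0],reg[2],k);draw(c,n,W(p,rect(-35,35,-20,20,6)),reg[0],reg[2],k,(0,255,0))
    o[:c.shape[0],X:X+c.shape[1]]=c[:450]
cv2.imwrite("pics/c5.png",o)
E
```

```text
[ 0.4959 -0.3266  0.0668] [0.1, -0.4, 0.1, 0.8, -0.4, -1.1, 0.8, 0.7, -0.8, -0.7, 0.3, 0.5]
[-0.10160791 -0.05640239  0.        ]
```

View pics/c5.png

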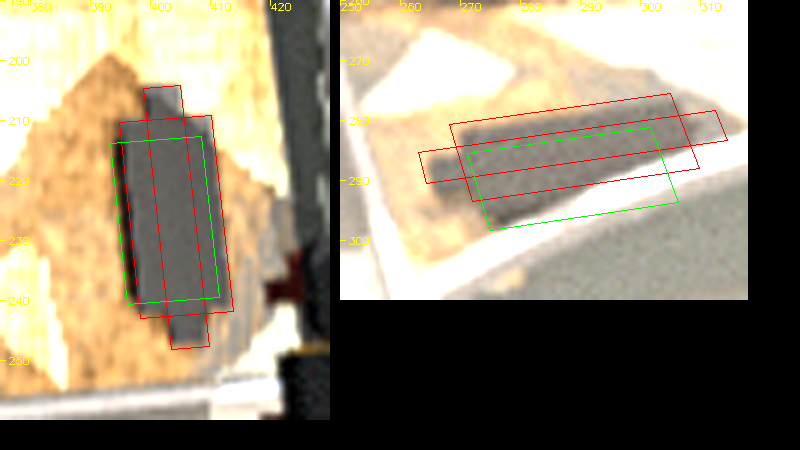

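```bash
python3 - <<'E'
from h import *
p=np.load("q.npz")["p"];tgt([p[0],p[1],.33],p[2]-np.pi/2);print(readout.get_state()["joints"])
E
```

```text
[-0.0579  0.1274  0.1552] [ 0.005 -0.     1.598]
[-6.83624008e-01  7.56179920e-02  1.89854336e+00 -9.78460081e-05
  1.16295612e+00 -7.77667455e-01]
```

```bash
python3 jog.py '0.06 -0.058 0.127 0.1 0.005 0 1.25;0.06 -0.058 0.127 0.1 0.005 0 1.25;0.06 -0.058 0.127 0.1 0.005 0 1.25;0.06 -0.058 0.127 0.1 0.005 0 1.25;0.06 -0.058 0.127 0.1 0.005 0 1.25;0.06 -0.058 0.127 0.1 0.005 0 1.25;0.06 -0.058 0.127 0.1 0.005 0 1.25;0.06 -0.058 0.127 0.1 0.005 0 1.25;0.06 -0.058 0.127 0.1 0.005 0 1.25;0.06 -0.058 0.127 0.1 0.005 0 1.25'
python3 jog.py '0.06 0 0 0 0 0 0.348;0.06 0 0 0 0 0 0.348;0.06 0 0 0 0 0 0.348;0.06 0 0 0 0 0 0.348'
python3 - <<'E'
from h import *
p=np.load("q.npz")["p"];tgt([p[0],p[1],.19],p[2]-np.pi/2)
E
```

```text
clock: 6.47
tool_pos: [0.4995, -0.3258, 0.3815]
ee_rot: [0.979, 0.204, -0.001, -0.002]
ft_force: [0.3, -0.4, 0.3]
finger_gap: 0.0601
gripper_force: 0.0
clock: 6.8
tool_pos: [0.4993, -0.3259, 0.3816]
ee_rot: [0.999, 0.033, -0.001, -0.001]
ft_force: [0.1, 0.4, -0.2]
finger_gap: 0.0602
gripper_force: 0.0
[-0.003   0.001   0.1916] [-0.002  0.003 -0.001]
```

```bash
python3 jog.py '0.06 -0.003 0.001 0.04 0 0 0;0.06 -0.003 0.001 0.08 0 0 0;0.06 -0.003 0.001 0.12 0 0 0;0.06 -0.003 0.001 0.15 0 0 0;0.06 -0.003 0.001 0.175 0 0 0;0.06 -0.003 0.001 0.191 0 0 0;0.06 -0.003 0.001 0.191 0 0 0;0.06 -0.003 0.001 0.191 0 0 0' 20
python3 jog.py '0.03 0 0 0 0 0 0;0.03 0 0 0 0 0 0;0.03 0 0 0 0 0 0;0.03 0 0 0 0 0 0;0.03 0 0 0 0 0 0' 20
```

```text
clock: 7.47
tool_pos: [0.4953, -0.3269, 0.1899]
ee_rot: [0.999, 0.036, -0.002, -0.001]
ft_force: [0.4, 0.7, 0.6]
finger_gap: 0.0601
gripper_force: 0.0
clock: 7.88
tool_pos: [0.4946, -0.3272, 0.1905]
ee_rot: [0.999, 0.035, -0.002, -0.001]
ft_force: [1.1, 0.3, -0.2]
finger_gap: 0.0399
gripper_force: 20.0
```

```bash
python3 jog.py '0.03 0 0 0 0 0 0;0.03 0 0 -0.02 0 0 0;0.03 0 0 -0.06 0 0 0;0.03 0 0 -0.1 0 0 0;0.03 0 0 -0.14 0 0 0;0.03 0 0 -0.17 0 0 0;0.03 0 0 -0.17 0 0 0' 55
python3 - <<'E'
from h import *
b=np.load("q.npz")["b"];tgt([b[0],b[1],.345],b[2]-np.pi/2);tgt([.58,0,.355],b[2]-np.pi/2)
E
```

```text
clock: 8.47
tool_pos: [0.4965, -0.3286, 0.367]
ee_rot: [0.999, 0.034, 0.002, 0.002]
ft_force: [0.9, -0.7, -1.1]
finger_gap: 0.0395
gripper_force: 55.0
[ 0.1403 -0.6062  0.0202] [ 0.005 -0.004 -0.266]
[ 0.1059 -0.3221  0.0112] [ 0.005 -0.004 -0.266]
```

```bash
python3 jog.py '0.03 0.02 -0.03 0 0 0 -0.05;0.03 0.106 -0.322 0.005 0.003 -0.002 -0.2;0.03 0.106 -0.322 0.005 0.003 -0.002 -0.2;0.03 0.106 -0.322 0.005 0.003 -0.002 -0.2;0.03 0.106 -0.322 0.005 0.003 -0.002 -0.2;0.03 0.106 -0.322 0.005 0.003 -0.002 -0.2;0.03 0.106 -0.322 0.005 0.003 -0.002 -0.2;0.03 0.106 -0.322 0.005 0.003 -0.002 -0.2;0.03 0.106 -0.322 0.005 0.003 -0.002 -0.2;0.03 0.106 -0.322 0.005 0.003 -0.002 -0.2'
python3 - <<'E'
from h import *
b=np.load("q.npz")["b"];tgt([b[0],b[1],.345],b[2]-np.pi/2)
E
```

```text
clock: 9.3
tool_pos: [0.5787, 0.004, 0.3546]
ee_rot: [0.991, 0.136, -0.004, -0.003]
ft_force: [0.5, -1.1, -2.4]
finger_gap: 0.0394
gripper_force: 55.0
[ 0.0916 -0.2669  0.011 ] [-0.008  0.006 -0.061]
```

```bash
python3 jog.py '0.03 0.092 -0.267 0.011 0 0 -0.061;0.03 0.092 -0.267 0.011 0 0 -0.061;0.03 0.092 -0.267 0.011 0 0 -0.061;0.03 0.092 -0.267 0.011 0 0 -0.061;0.03 0.092 -0.267 0.011 0 0 -0.061;0.03 0.092 -0.267 0.011 0 0 -0.061;0.03 0.092 -0.267 0.011 0 0 -0.061;0.03 0.092 -0.267 0.011 0 0 -0.061;0.03 0.092 -0.267 0.011 0 0 -0.061'
python3 - <<'E'
from h import *
b=np.load("q.npz")["b"];tgt([b[0],b[1],.30],b[2]-np.pi/2)
E
```

```text
clock: 10.05
tool_pos: [0.5962, 0.2831, 0.3448]
ee_rot: [0.986, 0.165, -0.004, -0.003]
ft_force: [0.2, -1.1, -1.8]
finger_gap: 0.0395
gripper_force: 55.0
[-0.0001 -0.0027  0.0448] [-0.006  0.006 -0.003]
```

```bash
python3 jog.py '0.03 0 -0.003 0.03 -0.003 0.003 -0.003;0.03 0 -0.003 0.06 -0.006 0.006 -0.003;0.03 0 -0.003 0.06 -0.006 0.006 -0.003;0.03 0 -0.003 0.06 -0.006 0.006 -0.003'
python3 - <<'E'
from h import *
b=np.load("q.npz")["b"];tgt([b[0],b[1],.285],b[2]-np.pi/2)
t=capture("top");s=capture("side");cv2.imwrite("pics/t6.png",t);cv2.imwrite("pics/s6.png",s)
st=readout.get_state();T=st["tool_pos"];rm=R.from_quat(st["ee_rot"]).as_matrix();print(rm)
pq=[T[0],T[1],np.arctan2(rm[0,1],-0+rm[1,1])*0+np.arctan2(rm[1,1],rm[0,1])+np.pi/2];zb=(T[2]-.1845)*1000;print(pq,zb)
o=np.zeros((600,800,3),np.uint8)
for n,im,reg,X in(("top",t,(130,210,135,225,5),0),("side",s,(255,320,85,165,6),405)):
    k=reg[4];c=crop(im,*reg,10,2.2)
    for L in(rect(-56,56,-8,8,zb+16),rect(-42,42,-20,20,zb+16)):draw(c,n,W(pq,L),reg[0],reg[2],k)
    for L in(rect(44.5,66,-22,22,60),rect(-66,-44.5,-22,22,60)):draw(c,n,W(b,L),reg[0],reg[2],k,(0,255,0))
    o[:c.shape[0],X:X+c.shape[1]]=c
cv2.imwrite("pics/c6.png",o)
E
```

```text
clock: 10.38
tool_pos: [0.5946, 0.2837, 0.2844]
ee_rot: [0.986, 0.165, -0.002, 0.0]
ft_force: [-0.2, 0.3, -0.9]
finger_gap: 0.0395
gripper_force: 55.0
[ 0.0009 -0.0019 -0.0006] [-0.     0.004 -0.004]
[[ 9.45600191e-01  3.25324371e-01  2.08147342e-03]
 [ 3.25321567e-01 -9.45602131e-01  1.57726815e-03]
 [ 2.48136947e-03 -8.14316871e-04 -9.99996590e-01]]
[np.float64(0.5958650004789338), np.float64(0.28483314162833456), np.float64(0.33135485325118164)] 102.81988121448005
```

View pics/c6.png

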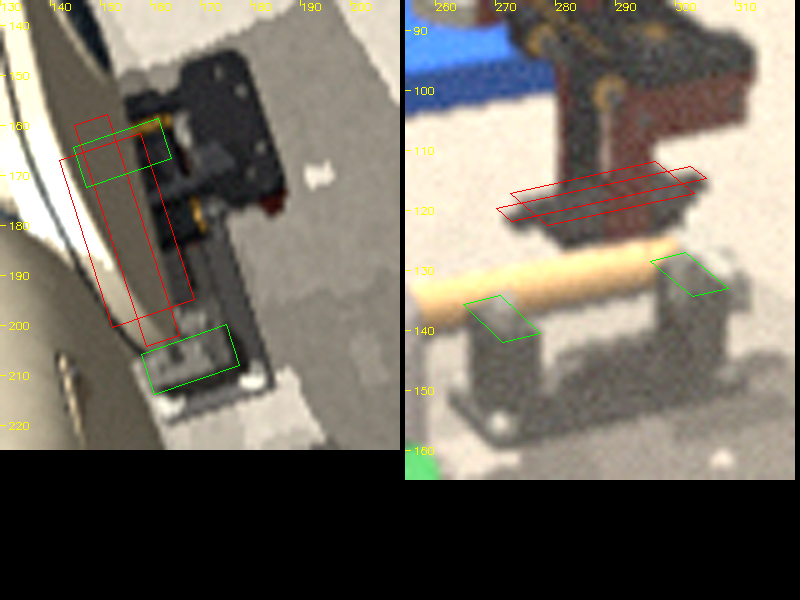

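```bash
python3 jog.py '0.03 0.0 -0.001 0.015 0 0.002 -0.003;0.03 0 -0.001 0.03 0 0.002 -0.003;0.03 0 -0.001 0.03 0 0.002 -0.003;0.03 0 -0.001 0.03 0 0.002 -0.003' 60
python3 - <<'E'
from h import *
b=np.load("q.npz")["b"]
s=readout.get_state();tgt([b[0],b[1],.2145],b[2]-np.pi/2);print(s["ft_force"],s["moment"],s["tool_pos"])
E
```

```text
clock: 10.82
tool_pos: [0.5947, 0.2866, 0.256]
ee_rot: [0.986, 0.167, 0.001, -0.001]
ft_force: [0.0, -0.6, -1.0]
finger_gap: 0.0394
gripper_force: 60.0
[-0.0002  0.0009  0.0415] [-0.001 -0.002  0.001]
[ 0.00400125 -0.58287508 -1.03262443] [-0.01340144  0.14677822 -0.01755454] [0.59467446 0.28660894 0.25598228]
```

Aligned; now descend gently while watching forces.

```bash
python3 jog.py '0.03 0 0.001 0.004 0 0 0;0.03 0 0.001 0.008 0 0 0;0.03 0 0.001 0.012 0 0 0;0.03 0 0.001 0.012 0 0 0'
python3 -c "
from station import r, readout, capture, camera_params, finish_job
s=readout.get_state();print(s['ft_force'],s['moment'],s['tool_pos'])"
python3 jog.py '0.03 0 0 0.004 0 0 0;0.03 0 0 0.008 0 0 0;0.03 0 0 0.008 0 0 0'
python3 -c "
from station import r, readout, capture, camera_params, finish_job
s=readout.get_state();print(s['ft_force'],s['moment'],s['tool_pos'])"
```

```text
clock: 11.15
tool_pos: [0.5949, 0.286, 0.2434]
ee_rot: [0.986, 0.167, 0.001, -0.001]
ft_force: [0.6, 0.2, -1.5]
finger_gap: 0.0393
gripper_force: 60.0
[ 0.58372826  0.18431537 -1.45726174] [-0.02976673  0.14258486 -0.02588094] [0.59487813 0.28595235 0.24337936]
clock: 11.4
tool_pos: [0.5951, 0.2865, 0.2357]
ee_rot: [0.986, 0.167, 0.002, -0.001]
ft_force: [-0.0, 1.6, -0.9]
finger_gap: 0.0397
gripper_force: 60.0
[-0.00746908  1.57974293 -0.88168457] [ 0.43970098  0.19217564 -0.2200936 ] [0.59514546 0.28645053 0.23565739]
```

```bash
python3 jog.py '0.03 0 0 0.003 0 0 0;0.03 0 0 0.006 0 0 0;0.03 0 0 0.006 0 0 0'
python3 -c "
from station import r, readout, capture, camera_params, finish_job
s=readout.get_state();print(s['ft_force'],s['moment'],s['tool_pos'])"
python3 jog.py '0.03 0 0 0.003 0 0 0;0.03 0 0 0.006 0 0 0;0.03 0 0 0.006 0 0 0'
python3 -c "
from station import r, readout, capture, camera_params, finish_job
s=readout.get_state();print(s['ft_force'],s['moment'],s['tool_pos'])"
```

```text
clock: 11.65
tool_pos: [0.5955, 0.2866, 0.2311]
ee_rot: [0.986, 0.167, 0.003, -0.001]
ft_force: [-1.9, 1.8, 4.0]
finger_gap: 0.0395
gripper_force: 60.0
[-1.87229706  1.76042175  3.97711771] [ 0.36493769  0.19230994 -0.14173367] [0.59554462 0.28655024 0.23114978]
clock: 11.9
tool_pos: [0.5955, 0.2865, 0.2248]
ee_rot: [0.986, 0.167, 0.002, -0.001]
ft_force: [-1.4, 2.6, 3.2]
finger_gap: 0.0397
gripper_force: 60.0
[-1.36008825  2.60157784  3.21719387] [ 0.25444014  0.2193134  -0.1329071 ] [0.5954514  0.28647267 0.22478124]
```

```bash
python3 jog.py '0.03 0 0 0.004 0 0 0;0.03 0 0 0.008 0 0 0;0.03 0 0 0.009 0 0 0;0.03 0 0 0.009 0 0 0'
python3 -c "
from station import r, readout, capture, camera_params, finish_job
s=readout.get_state();print(s['ft_force'],s['moment'],s['tool_pos'])"
python3 jog.py '0.03 0 0 0.002 0 0 0;0.03 0 0 0.003 0 0 0;0.03 0 0 0.003 0 0 0'
python3 -c "
from station import r, readout, capture, camera_params, finish_job
s=readout.get_state();print(s['ft_force'],s['moment'],s['tool_pos'])"
```

```text
clock: 12.23
tool_pos: [0.5955, 0.2865, 0.2156]
ee_rot: [0.986, 0.167, 0.002, -0.001]
ft_force: [-1.0, 2.3, 3.4]
finger_gap: 0.0397
gripper_force: 60.0
[-1.02302999  2.28314677  3.40852085] [ 0.26643682  0.30793463 -0.11934688] [0.59546618 0.28650514 0.21563729]
clock: 12.48
tool_pos: [0.5956, 0.2865, 0.2143]
ee_rot: [0.986, 0.167, 0.002, -0.001]
ft_force: [-5.5, 0.2, 16.4]
finger_gap: 0.0395
gripper_force: 60.0
[-5.46888838  0.21566439 16.41145256] [-0.15743522  1.40524062 -0.06663155] [0.59561593 0.28652317 0.21433665]
```

```bash
python3 jog.py '0.03 0 0 0.0015 0 0 0;0.03 0 0 0.0015 0 0 0;0.03 0 0 0 0 0 0;0.03 0 0 -0.001 0 0 0;0.06 0 0 -0.001 0 0 0;0.06 0 0 -0.001 0 0 0;0.06 0 0 -0.001 0 0 0;0.06 0 0 -0.02 0 0 0;0.06 0 0 -0.05 0 0 0;0 0 0 -0.05 0 0 0'
python3 jog.py '0 0 0 0 0 0 0;0 0 0 0 0 0 0;0 0 0 0 0 0 0;0 0 0 0 0 0 0;0 0 0 0 0 0 0;0 0 0 0 0 0 0;0 0 0 0 0 0 0'
python3 - <<'E'
from h import *
b=np.load("q.npz")["b"];s=readout.get_state();print(s["ft_force"])
for x in(0,.028,-.028):tgt(np.r_[W(b,[x,0,0])[0][:2],.232],b[2]-np.pi/2)
E
```

```text
clock: 13.32
tool_pos: [0.5967, 0.2866, 0.2662]
ee_rot: [0.986, 0.167, 0.005, -0.001]
ft_force: [0.7, 1.2, 0.2]
finger_gap: 0.056
gripper_force: 0.0
clock: 13.9
tool_pos: [0.595, 0.286, 0.2616]
ee_rot: [0.986, 0.167, 0.001, -0.001]
ft_force: [0.3, -0.7, -0.4]
finger_gap: 0.0104
gripper_force: 0.0
[ 0.31498103 -0.68291119 -0.39802775]
[-0.0002  0.0002  0.0296] [-0.001 -0.003  0.001]
[0.0278 0.0002 0.0297] [-0.001 -0.003  0.001]
[-0.0282  0.0002  0.0295] [-0.001 -0.003  0.001]
```

```bash
python3 jog.py '0 0.028 0 0.01 0 0 0;0 0.028 0 0.025 0 0 0;0 0.028 0 0.031 0 0 0;0 0.028 0 0.034 0 0 0;0 0.028 0 0.035 0 0 0;0 0.028 0 0.035 0 0 0'
python3 jog.py '0 0 0 -0.008 0 0 0;0 -0.056 0 -0.008 0 0 0;0 -0.056 0 -0.008 0 0 0;0 -0.056 0 -0.003 0 0 0;0 -0.056 0 -0.001 0 0 0;0 -0.056 0 0 0 0 0;0 -0.056 0 0 0 0 0'
```

```text
clock: 14.4
tool_pos: [0.6212, 0.2951, 0.2284]
ee_rot: [0.986, 0.167, 0.002, -0.001]
ft_force: [-1.8, -2.5, 10.6]
finger_gap: 0.0004
gripper_force: 5.1
clock: 14.98
tool_pos: [0.5686, 0.2769, 0.2282]
ee_rot: [0.986, 0.167, -0.0, -0.0]
ft_force: [-10.4, -4.2, 20.1]
finger_gap: 0.0003
gripper_force: 10.4
```

```bash
python3 jog.py '0 0 0 -0.008 0 0 0;0 0.056 0 -0.008 0 0 0;0 0.056 0 -0.008 0 0 0;0 0.056 0 -0.003 0 0 0;0 0.056 0 0.001 0 0 0;0 0.056 0 0.002 0 0 0;0 0.056 0 0.002 0 0 0'
python3 jog.py '0 0 0 -0.03 0 0 0;0 0 0 -0.06 0 0 0;0 0 0 -0.1 0 0 0;0.03 0 0 -0.14 0 0 0;0.03 0 0 -0.16 0 0 0'
python3 - <<'E'
from h import *
q=np.load("q.npz")["q"];tgt([.56,-.05,.40],q[2]);tgt(hand(q,.56)+[0,0,.30],q[2])
E
```

```text
clock: 15.57
tool_pos: [0.6234, 0.2959, 0.2283]
ee_rot: [0.986, 0.167, 0.005, -0.001]
ft_force: [1.9, -0.6, 19.9]
finger_gap: 0.0004
gripper_force: 9.3
clock: 15.98
tool_pos: [0.6213, 0.2952, 0.3893]
ee_rot: [0.986, 0.167, 0.003, -0.001]
ft_force: [-0.2, -0.5, 0.5]
finger_gap: 0.0107
gripper_force: 0.0
[-0.1715  0.3057 -0.0123] [ 0.004 -0.007 -1.325]
[-0.2077  0.5166 -0.0148] [ 0.004 -0.007 -1.325]
```

```bash
python3 jog.py '0.03 -0.02 0.03 0 0 0 -0.1;0.03 -0.208 0.51 -0.01 0 0 -1.2;0.03 -0.208 0.51 -0.01 0 0 -1.2;0.03 -0.208 0.51 -0.01 0 0 -1.2;0.03 -0.208 0.51 -0.01 0 0 -1.2;0.03 -0.208 0.51 -0.01 0 0 -1.2;0.03 -0.208 0.51 -0.01 0 0 -1.2;0.03 -0.208 0.51 -0.01 0 0 -1.2;0.03 -0.208 0.51 -0.01 0 0 -1.2;0.03 -0.208 0.51 -0.01 0 0 -1.2'
python3 - <<'E'
from h import *
q=np.load("q.npz")["q"];tgt([.589,-.26,.33],q[2])
t=capture("top");s=capture("side");cv2.imwrite("pics/t7.png",t);cv2.imwrite("pics/s7.png",s)
a=crop(t,135,210,145,230,5,10,2);b=crop(s,255,320,110,165,6,10,2)
o=np.zeros((430,780,3),np.uint8);o[:425,:375]=a;o[:330,385:775]=b;cv2.imwrite("pics/c7.png",o)
E
```

```text
clock: 16.82
tool_pos: [0.5978, -0.1012, 0.3904]
ee_rot: [0.724, 0.689, 0.001, -0.001]
ft_force: [1.1, 0.2, -0.5]
finger_gap: 0.0302
gripper_force: 0.0
[-0.1592 -0.001   0.06  ] [ 0.001 -0.002 -0.139]
```

View pics/c7.png

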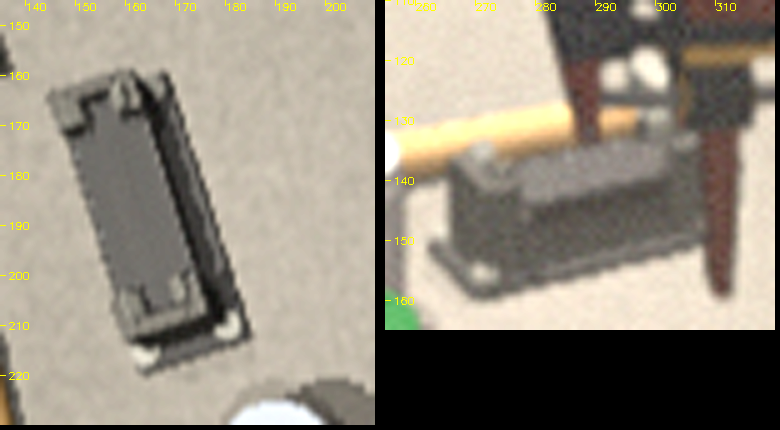

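```bash
python3 jog.py '0.03 -0.159 -0.001 0.03 0 0 -0.139;0.03 -0.159 -0.001 0.03 0 0 -0.139;0.03 -0.159 -0.001 0.03 0 0 -0.139;0.03 -0.159 -0.001 0.03 0 0 -0.139;0.03 -0.159 -0.001 0.03 0 0 -0.139;0.03 -0.159 -0.001 0.03 0 0 -0.139;0.03 -0.159 -0.001 0.03 0 0 -0.139'
python3 - <<'E'
from h import *
q=np.load("q.npz")["q"];tgt([.589,-.26,.274],q[2])
E
```

```text
clock: 17.5
tool_pos: [0.5889, -0.2573, 0.3602]
ee_rot: [0.677, 0.736, 0.002, -0.001]
ft_force: [0.5, 0.2, 0.4]
finger_gap: 0.0299
gripper_force: 0.0
[-0.0029 -0.0003  0.0862] [ 0.002 -0.003 -0.007]
```

```bash
python3 jog.py '0.03 -0.003 0 0.03 0 0 -0.007;0.03 -0.003 0 0.06 0 0 -0.007;0.03 -0.003 0 0.08 0 0 -0.007;0.03 -0.003 0 0.086 0 0 -0.007;0.03 -0.003 0 0.086 0 0 -0.007;0 -0.003 0 0.086 0 0 -0.007;0 -0.003 0 0.086 0 0 -0.007;0 -0.003 0 0.086 0 0 -0.007;0 -0.003 0 0.086 0 0 -0.007;0 -0.003 0 0.086 0 0 -0.007' 25
```

```text
clock: 18.33
tool_pos: [0.5869, -0.2612, 0.2763]
ee_rot: [0.674, 0.739, -0.001, -0.003]
ft_force: [-17.3, -1.8, 11.0]
finger_gap: 0.0092
gripper_force: 25.0
```

```bash
python3 jog.py '0 0 -0.01 0 0 0 0;0 0 -0.02 0 0 0 0;0 0 -0.04 0.002 0 0 0;0 0 -0.058 0.005 0 0 0;0 0 -0.077 0.009 0 0 0;0 0 -0.096 0.015 0 0 0;0 0 -0.096 0.015 0 0 0'
python3 - <<'E'
from h import *
s=readout.get_state();C=np.array([.422,-.2756,.2289]);print(R.from_quat(s["ee_rot"]).inv().apply(C-s["tool_pos"]),s["ft_force"],s["tool_pos"])
E
```

```text
clock: 18.92
tool_pos: [0.4917, -0.2694, 0.2622]
ee_rot: [0.674, 0.738, 0.002, 0.0]
ft_force: [-9.0, 4.2, 17.8]
finger_gap: 0.0095
gripper_force: 25.0
[ 6.64784073e-05 -7.00861315e-02  3.30605835e-02] [-8.96714519  4.22777048 17.79662224] [ 0.491721   -0.26941147  0.26215292]
```

```bash
python3 jog.py '0 0 -0.015 0.004 0 0 0;0 0 -0.034 0.012 0 0 0;0 0 -0.052 0.021 0 0 0;0 0 -0.07 0.031 0 0 0;0 0 -0.07 0.031 0 0 0'
python3 jog.py '0 0 -0.003 0.0015 0 0 0;0 0 -0.003 0.0015 0 0 0;0 0 -0.003 0.0015 0 0 0'
```

```text
clock: 19.33
tool_pos: [0.4208, -0.2761, 0.23]
ee_rot: [0.674, 0.739, 0.0, -0.001]
ft_force: [-17.9, -4.6, 23.5]
finger_gap: 0.0093
gripper_force: 25.0
clock: 19.58
tool_pos: [0.4194, -0.2764, 0.2292]
ee_rot: [0.674, 0.739, 0.001, -0.001]
ft_force: [-18.2, -3.0, 25.5]
finger_gap: 0.0095
gripper_force: 25.0
```

```bash
python3 jog.py '0 0 -0.0015 -0.0025 0 0 0;0 0 -0.0015 -0.0025 0 0 0'
python3 jog.py '0 0 -0.0035 0.002 0 0 0;0 0 -0.0035 0.002 0 0 0;0 0 -0.0035 0.002 0 0 0'
```

```text
clock: 19.75
tool_pos: [0.4199, -0.2763, 0.2303]
ee_rot: [0.675, 0.738, 0.002, 0.001]
ft_force: [-0.2, 1.1, -1.6]
finger_gap: 0.0095
gripper_force: 25.0
clock: 20.0
tool_pos: [0.4165, -0.2766, 0.2281]
ee_rot: [0.674, 0.738, 0.002, 0.001]
ft_force: [-3.4, 2.7, 7.8]
finger_gap: 0.009
gripper_force: 25.0
```

```bash
python3 jog.py '0 0 -0.003 0.0015 0 0 0;0 0 -0.006 0.003 0 0 0;0 0 -0.006 0.003 0 0 0'
python3 - <<'E'
from h import *
o=[crop(capture("side"),235,285,235,310,7,10),crop(cv2.imread("pics/side0.png"),235,285,235,310,7,10)]
cv2.imwrite("pics/c8.png",np.hstack(o))
E
```

```text
clock: 20.25
tool_pos: [0.411, -0.2771, 0.225]
ee_rot: [0.674, 0.738, 0.002, 0.001]
ft_force: [0.4, 5.3, 6.1]
finger_gap: 0.0092
gripper_force: 25.0
```

View pics/c8.png

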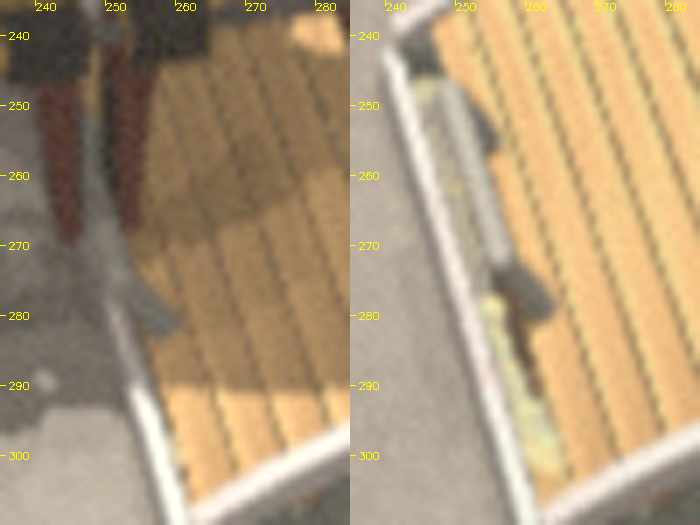

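```bash
python3 jog.py '0 0 -0.003 0.0015 0 0 0;0 0 -0.005 0.003 0 0 0;0 0 -0.005 0.003 0 0 0'
```

```text
clock: 20.55
tool_pos: [0.4094, -0.2782, 0.2242]
ee_rot: [0.675, 0.738, 0.004, 0.006]
ft_force: [14.2, 15.9, 19.9]
finger_gap: 0.0092
gripper_force: 25.0
```

```bash
python3 jog.py '0 0 -0.002 0.001 0 0 0;0 0 -0.004 0.002 0 0 0;0 0 -0.004 0.002 0 0 0'
```

```text
clock: 20.8
tool_pos: [0.4082, -0.2795, 0.2236]
ee_rot: [0.675, 0.738, 0.005, 0.01]
ft_force: [24.6, 19.1, 24.2]
finger_gap: 0.0089
gripper_force: 25.0
```

```bash
python3 jog.py '0 0 0.004 -0.003 0 0 0;0 0 0.004 -0.003 0 0 0'
```

```text
clock: 20.97
tool_pos: [0.4096, -0.2794, 0.2239]
ee_rot: [0.674, 0.739, 0.003, 0.007]
ft_force: [14.6, 1.7, -2.6]
finger_gap: 0.0094
gripper_force: 25.0
```

```bash
python3 jog.py '0 0 0.001 0 0 0 0;0.03 0 0.001 0 0 0 0;0.03 0 0.001 0 0 0 0;0.03 0 0.001 0 0 0 0;0.03 0 0.001 -0.02 0 0 0;0.03 0 0.001 -0.06 0 0 0;0.03 0 0.001 -0.1 0 0 0;0.03 0 0.001 -0.14 0 0 0;0.03 0 0 -0.18 0 0 0'
python3 jog.py '0.03 0 -0.08 -0.02 0 0 0;0.03 0 -0.08 -0.02 0 0 0;0.03 0 -0.08 -0.02 0 0 0'
python3 - <<'E'
from h import *
t=capture("top");s=capture("side");cv2.imwrite("pics/t9.png",t);cv2.imwrite("pics/s9.png",s)
t0=cv2.imread("pics/top0.png")
o=np.zeros((600,800,3),np.uint8)
a=crop(s,235,285,235,310,5,10);o[:375,:250]=a
b=crop(s,225,345,110,220,4,20);o[:440,260:740]=b
c=np.hstack([crop(t,90,300,140,262,1,400,2),crop(t0,90,300,140,262,1,400,2)]);o[445:567,:420]=c
cv2.imwrite("pics/c9.png",o)
E
```

```text
clock: 21.72
tool_pos: [0.4044, -0.2778, 0.4039]
ee_rot: [0.674, 0.738, 0.002, -0.0]
ft_force: [1.2, -0.2, 0.0]
finger_gap: 0.0299
gripper_force: 0.0
clock: 21.97
tool_pos: [0.3209, -0.2846, 0.4234]
ee_rot: [0.675, 0.738, 0.001, 0.0]
ft_force: [-0.2, -0.3, -0.7]
finger_gap: 0.0299
gripper_force: 0.0
```

View pics/c9.png

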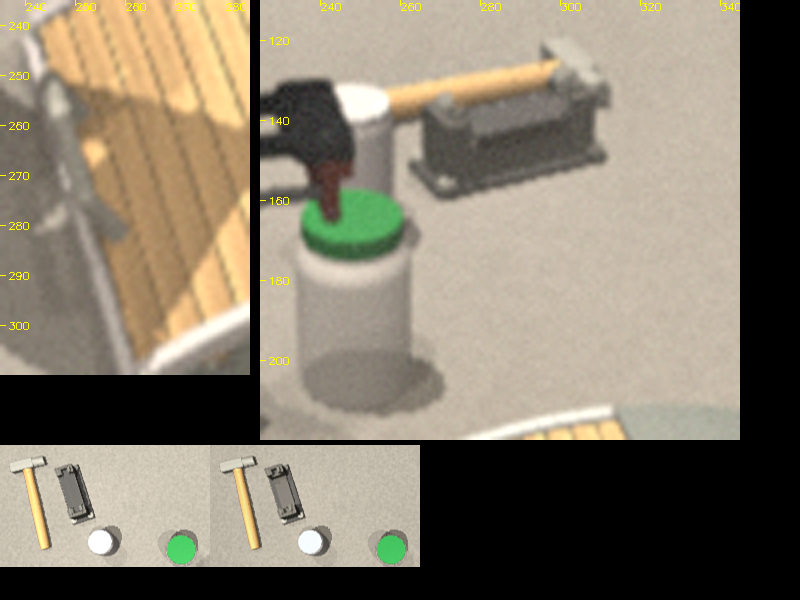

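The final views show the pad seated flat in the bracket. The roll-top is closed against the front wall, and the jar, can and hammer have not moved.

```bash
python3 -c "
from station import r, readout, capture, camera_params, finish_job
print(finish_job())"
```

```text
the job is handed in; nothing more can be done
None
```

The eared pad is fully home and flat in the bracket, lining side down, and the roll-top is closed to its stop. The plain pad is still in the store, the jar, can and hammer have not moved, and the job was handed in at about 22 s; no verdict was returned.

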